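# Fit a rod rest's spring nut into the bench channel

### The arm

A 6-joint arm with a two-finger parallel gripper is mounted at the origin on a cart in front of the work surface, level with it; the furniture and walls round the work are solid. World frame = base frame: x ahead of the robot, y to its left, z up, the work surface at z = 0. Lengths are in mm, angles in rad, forces in N, time in s.
With the tool pointing down it reaches from about 375 to 750 mm from the base axis. Payload 9 kg.
Tool frame: the origin (TCP) lies midway between the tips of the shut fingers; the grasp point (between the pads) lies 19 mm behind it; x points along the fingers, z is the direction in which the jaws open and shut, and the axes are right-handed (so a half turn about x gives the same grasp; the last joint's range is limited). The gripper opens to 85 mm and grips with 20 to 120 N. Pads are 22 mm wide; open, the fingers measure 114 mm over their backs; the gripper's body (76 mm by 85 mm) begins 54 mm behind the grasp point. The pads swing forward as they close: fully open they stand 13 mm farther back than shut.
Start: joints at [-1.395, 0.104, 0.097, 1.564, 0, 1.353], TCP at [230.232, -554.103, 231.331] pointing down, gripper open.
Joint ranges: [-2.99, 2.99], [-0.84, 1.86], [-1.1, 1.16], [-1.84, 2.11], [-1.51, 1.56], [-3.14, 3.14]. Speed limits (rad/s): [2.22, 2.22, 2.57, 3.14, 3.14, 3.14].

### API

Orientations are given as a unit quaternion [w, x, y, z].
In Python, from station import bot, solve_ik, status, eyes, order, spotter gives the robot as it stands. Calls block until the motion is done:
- bot.move_to(position, orientation): joint-space move of the TCP to a pose.
- bot.line_to(position, velocity=150, frame=None): straight line of the TCP; frame=None keeps the orientation; velocity is the mean speed in mm/s.
- bot.movej(angles): joint-space move.
- bot.gripper_to(opening, f_grip=None): opening from 0.0 (shut) to 1.0 (fully open); f_grip is the grip in N (None keeps the last); returns when the fingers have stopped.
- bot.wait(seconds).
- solve_ik(position, orientation): joint angles nearest the present ones, or None.
- status.get_state(): the state.
- eyes.read_camera(name): name is "scene" or "top" or "wrist"; returns a dict with "pixels" (384x512x3 uint8, red, green, blue), "K" (3x3 intrinsics, pixels), "T" (4x4, takes a point from camera to world coordinates). Camera axes: x right, y down, z forward; pixel columns grow to the right and rows downward; lengths in mm; the calibration is good to about 2 mm. A picture is of the moment at which its call begins. There is no depth.
A pose or a line that the arm cannot do raises bot.MotionError and nothing moves.
- order.job_done(): hands the job in, once; it reports no verdict.
Trained networks look in a picture, given as the dict that the camera call returned (one of the last four; its "shot" number tells which), for a name from the list of things; names that differ only in an ending like _2 or _b are one class to them, and where a whole thing is asked for, a point or a joint stands for the part that bears it (a point fixed in the world has none). Each returns a list of dicts, best first, with "score" (0 to 1); they miss things now and then, are a little off and sometimes report something else, mostly with a low value. They report only what shows in the picture. A call takes as long as a camera call. They do not tell look-alikes from the thing itself.
- spotter.spot_in(picture, target): "point" ([column, row] in pixels, amid what is visible of it).
- spotter.trace(picture, target): "region" (384x512 bool, what is visible of it) and "point" ([column, row] in pixels, amid what is visible of it).
The state is a dict: "time_s": time; "joint_positions": joint angles; "qvel": joint speeds; "tau": joint torques, N m; "ee_pos": TCP position; "ee_rot": TCP orientation; "contact_force": force on the tool from outside, world axes, zero at the start; "torque": the same for the moment, N m; "grip_width": opening from 0.0 (shut) to 1.0 (fully open).
Only numpy, scipy, OpenCV 4.12 (cv2) and the standard library are available. Lean on these libraries where they do the work, as an engineer would, in place of code of your own. Each camera call takes 0.05 s, during which the arm holds its last target. There are 200 camera calls.

### The job

Fit the loose rod rest into the steel channel on the bench: lower its spring nut lengthways through the slot between the fitted rest and the end stop, press it down against its spring, twist it a quarter turn clockwise seen from above and ease it up so that its grooves catch the channel lips. Then slide the caught rest along the channel until it bears lightly on the end stop, and let go with it still caught and touching the stop. Feel your way and never force the parts: press no harder than the spring and a light touch need, and leave the tumbler, the tin and the mould where they stand.

Things in the scene. Friction and masses are not known exactly. Their poses are not given: they have to be found in the camera images.
- rod_rest: Loose rod rest on a spring nut, about 140 g, standing. Origin: underside of its black foot plate (30x19x4 mm) with spring slack; x along nut, y across, z up. Spring: 2 N slack + 0.35 N/mm. Origin relative to the rail's underside: +3 mm standing in the slot, spring slack; -8 to -10 pressed, free to turn (6-7 N); -4 caught (4.5 N). A half turn about z makes no difference.
- nut_groove (a point): Level of the nut's groove floors, 36 mm above the rest's origin. Oiled steel nut 42 (x) x 21 (y) x 8 mm lies just below. On it, 4 mm high: boss 20.6 x 21 mm and an end rib at |x| 17-21; between them grooves |x| 10.3-17 for the lips. Corners +x-y and -x+y are rounded: in the channel it turns only clockwise seen from above and jams on the walls soon after 90 degrees.
- collar_under (a point): Underside of the rest's round collar (32 mm diameter, 8 high), 50 mm above its origin, over a 12 mm stud. It meets the channel lips, a hard stop that can be felt, when the rest is pressed down to -10 mm; back off 1 mm from there to turn it freely.
- head_grip (a point): Where to grip the aluminium head, 86 mm above the rest's origin. Head 16 (x) x 28 (y) mm, from 58 (collar's top) to 104 mm; its flat faces look to +x and -x; the notch for rods in its top runs along y, bottom at 94 mm.
- channel: Brackets screwed to the bench that hold a steel channel rail, 320 long (y) x 50 wide (x) x 40 mm high. Origin: on the bench under the rail's middle; +y towards the end stop. The rail is levelled on packers: its underside is 0 to 12 mm above the origin, how much is NOT measured and must be felt. Inserted lengthways the rest's x lies along channel y; caught, along channel x (either way).
- slot_mid (a point): Middle of the slot, 40 mm above the bench: the lips' top if the rail lay on the bench (it is really 0 to 12 mm higher). Insert here. Slot 24 mm wide; lips 3 mm thick, turned down 8 mm (edges at |x| 12-15 mm, 32 mm above the rail's underside). Rail floor 3 mm thick, 44 mm between walls. Bracket feet reach |x| 44 mm.
- fitted_rest (a point): A second, identical rod rest is fixed in the rail at channel y = -128 mm; its top is 100 mm above the bench, up to 12 mm more with the rail. Keep clear of it.
- end_stop: Dark steel bridge over the rail, 64 mm wide (feet 90), 16 thick, its top 62 mm above the bench. Origin: on its bearing face, which looks to channel -y, 40 mm above the bench; axes as the channel's. The collar bears on it when the rest's origin is 16 mm short of it in y. Measured only to a millimetre or two: find the contact by feel, a few newtons (over 18 N is too much).
- tumbler_clear: Bystander: clear tumbler, 56 diameter, 70 high, upright. Origin: centre of its underside.
- wax_tin: Bystander: round metal tin, 67 diameter, 24 high. Origin: centre of its underside.
- optic_mould: Bystander: round cream ribbed mould, 68 diameter, 54 high. Origin: centre of its underside.
Things that resemble listed ones, but are neither listed nor needed, are in the scene too. Of the things that look like the rod_rest, take the one that is farthest from the robot's base at the start.

How it is judged (in metres and radians):
On the way, in this order (a step that is already met when the one before it is completed fails the run):
1. The nut is in the slot lengthways and through it (x of rod_rest in the frame of channel between -0.0025 and 0.0025 m and angle between the x axis of rod_rest and the y axis of channel, either way round below 0.2 rad and z of rod_rest in the frame of channel below 0.007 m and y of rod_rest in the frame of channel above -0.1 m and y of rod_rest in the frame of end_stop below -0.03 m), for 0.1 s.
2. The nut is turned a quarter in the channel, short of the stop (x of rod_rest in the frame of channel between -0.0025 and 0.0025 m and angle between the x axis of rod_rest and the x axis of channel, either way round below 0.15 rad and z of rod_rest in the frame of channel below 0.0105 m and y of rod_rest in the frame of end_stop below -0.03 m and y of rod_rest in the frame of channel above -0.1 m), for 0.1 s.
3. The caught rest bears on the end stop with 2 N or more (x of rod_rest in the frame of channel between -0.0025 and 0.0025 m and angle between the x axis of rod_rest and the x axis of channel, either way round below 0.1 rad and z of rod_rest in the frame of channel between -0.0065 and 0.0105 m and angle between rod_rest's own z axis and vertical below 0.08 rad and contact force between rod_rest and end_stop above 2 N), for 0.2 s.
At the end, for the whole second after the job is handed in: The rod rest is caught in the channel (centred within 2.5 mm, square within 0.1 rad, its origin between 6.5 mm below and 10.5 mm above the bench top, where only a nut caught under the lips stays, upright within 0.08 rad), its collar within 2.5 mm of the end stop, at rest and released (x of rod_rest in the frame of channel between -0.0025 and 0.0025 m and angle between the x axis of rod_rest and the x axis of channel, either way round below 0.1 rad and z of rod_rest in the frame of channel between -0.0065 and 0.0105 m and angle between rod_rest's own z axis and vertical below 0.08 rad and y of rod_rest in the frame of end_stop between -0.0185 and -0.013 m and linear speed of rod_rest below 0.01 m/s); the robot touches nothing.
It fails at once if The rod rest is forced against the channel (over 28 N in all) (contact force between rod_rest and channel above 28 N).
It fails at once if The rod rest is driven against the end stop (over 18 N) (contact force between rod_rest and end_stop above 18 N).
It fails at once if The arm presses on the channel or stop with over 15 N (contact force between any of the arm, the fingers and channel above 15 N or contact force between any of the arm, the fingers and end_stop above 15 N).
It fails at once if A bystander is disturbed (over 20 mm) (distance of any of tumbler_clear, wax_tin, optic_mould from where it was at the start of the episode above 0.02 m).
It also fails if it takes over 72 s, if anything falls off the work surface, if the arm or the gripper's body presses on something with over 40 N, if the wrist force passes 120 N, or if a joint passes its speed limit or range.

## Working session

There is one attempt and no reset: what is moved stays moved. The work goes in short steps, each a Python script; the robot and the scene stay as the last script left them, time stands still between calls to the robot, and variables do not carry over. Pictures are saved under pics/ and viewed, about 8 in all and at most 12, crops included, and the job is handed in when it is done.

```bash
ls; mkdir -p pics
cat > h.py <<'E'
import numpy as np, cv2
from station import bot, solve_ik, status, eyes, order, spotter
def px2w(p,c,z):
    K=np.array(c["K"]);T=np.array(c["T"])
    d=T[:3,:3]@np.linalg.solve(K,[p[0],p[1],1.]);o=T[:3,3]
    return o+d*(z-o[2])/d[2]
def w2px(P,c):
    K=np.array(c["K"]);T=np.array(c["T"]);q=K@(T[:3,:3].T@(np.array(P,float)-T[:3,3]));return q[:2]/q[2]
def save(c,n,crop=None,s=1):
    im=c["pixels"][:,:,::-1]
    if crop: a,b,w,h=crop; im=im[b:b+h,a:a+w]
    cv2.imwrite("pics/"+n,cv2.resize(im,None,fx=s,fy=s,interpolation=cv2.INTER_CUBIC))
E
python3 - <<'E'
from h import *
np.set_printoptions(precision=1,suppress=True)
ims=[]
for n in ["top","scene"]:
    c=eyes.read_camera(n); ims.append(c["pixels"][:,:,::-1])
    print(n,c["T"],c["K"])
    save(c,n+"0.png",s=1.5)
    for t in ["rod_rest","channel","end_stop","tumbler_clear","wax_tin","optic_mould"]:
        for d in spotter.trace(c,t):
            p=d["point"]; ys,xs=np.nonzero(d["region"])
            print(t,round(d["score"],2),np.array(p),px2w(p,c,0)[:2],[xs.min(),xs.max(),ys.min(),ys.max()] if len(xs) else 0)
print(status.get_state())
E
```

```text
pics
top [[ -0.   -1.    0.1 349.4]
 [ -1.    0.   -0.  -45.7]
 [  0.   -0.1  -1.  929.8]
 [  0.    0.    0.    1. ]] [[360.4   0.  256.8]
 [  0.  360.4 192.9]
 [  0.    0.    1. ]]
rod_rest 0.65 [236.  226.2] [353.  -11.9] [np.int64(230), np.int64(242), np.int64(217), np.int64(234)]
rod_rest 0.56 [328.9 241.9] [ 309.7 -250.1] [np.int64(321), np.int64(340), np.int64(236), np.int64(252)]
rod_rest 0.53 [331.1 194.9] [ 430.9 -259.7] [np.int64(318), np.int64(338), np.int64(186), np.int64(201)]
channel 0.62 [194.2 162. ] [520.8  95.5] [np.int64(122), np.int64(255), np.int64(141), np.int64(189)]
end_stop 0.64 [132.6 154.7] [541.5 255.2] [np.int64(127), np.int64(144), np.int64(139), np.int64(171)]
tumbler_clear 0.66 [278.8 213.3] [ 384.7 -122.6] [np.int64(270), np.int64(293), np.int64(201), np.int64(225)]
tumbler_clear 0.63 [193.  217.2] [377.4  98.1] [np.int64(182), np.int64(206), np.int64(206), np.int64(228)]
wax_tin 0.96 [280.7 209.8] [ 393.7 -127.6] [np.int64(270), np.int64(294), np.int64(201), np.int64(226)]
optic_mould 0.75 [308.9 143.6] [ 567.2 -205.4] [np.int64(296), np.int64(323), 
[... 518 characters left out ...]
umbler_clear 0.9 [245.6 248. ] [389.9  50.6] [np.int64(231), np.int64(254), np.int64(231), np.int64(267)]
wax_tin 0.55 [279.4 206.9] [ 382.9 -127.5] [np.int64(268), np.int64(291), np.int64(198), np.int64(214)]
optic_mould 0.57 [238.4 169. ] [ 577.1 -228.7] [np.int64(227), np.int64(249), np.int64(155), np.int64(181)]
{'time_s': 0.7, 'joint_positions': array([-1.4,  0.1,  0.1,  1.6,  0. ,  1.4]), 'qvel': array([-0., -0.,  0., -0., -0., -0.]), 'tau': array([  0. , -55.7,  50.4,   0. ,  -0. ,   0. ]), 'ee_pos': array([ 230.2, -554.1,  231.3]), 'ee_rot': array([ 0.6,  0.4,  0.6, -0.4]), 'contact_force': array([ 0.4, -0.7, -0.5]), 'torque': array([ 0., -0.,  0.]), 'grip_width': 0.9991891107243237}
```

View pics/top0.png

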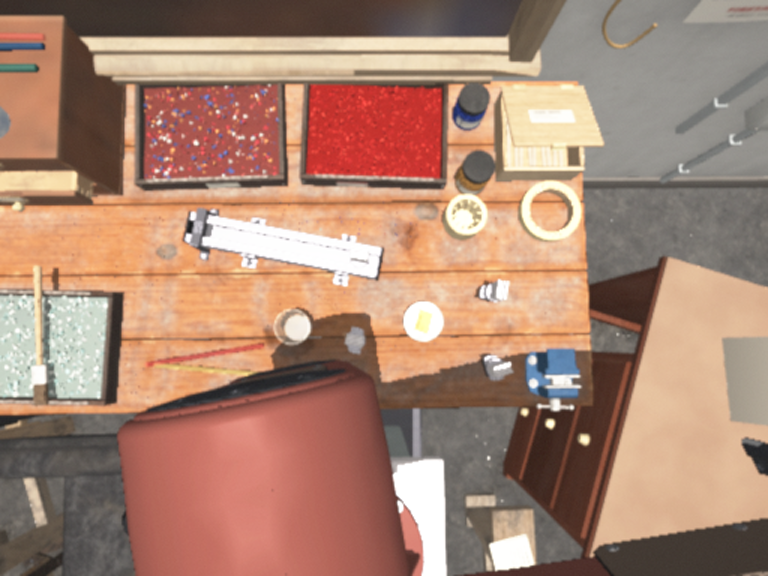

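View pics/scene0.png

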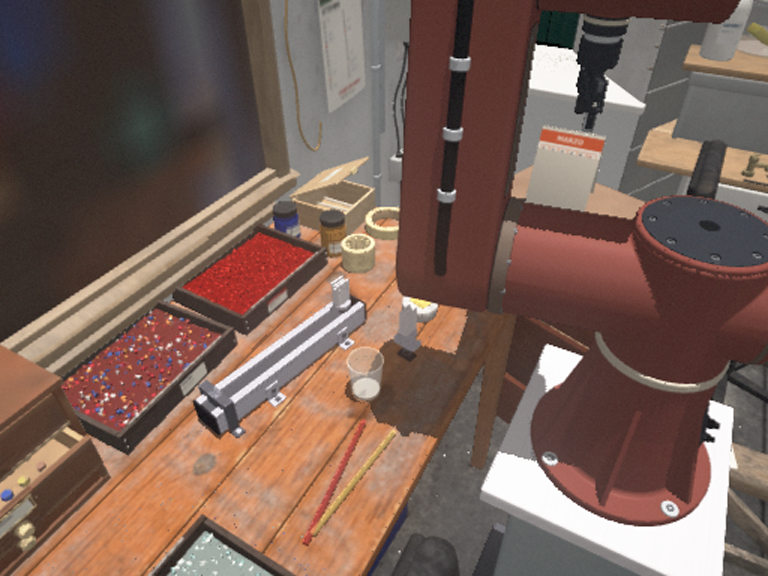

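The rod_rest look-alikes in the top view (native pixels) are A (331,195) at about (430,-255), B (329,242) at about (310,-250) and C (236,226) near the arm. The fitted rest sits in the rail and isn't loose. A is the farthest from the base, at about 0.5 m. Next I'll confirm it from close by with the wrist camera, passing over the channel on the way.

```bash
cat >> h.py <<'E'
from scipy.spatial.transform import Rotation as Rn
def quat(a):  # tool down, jaw dir at world angle a
    z=np.array([np.cos(a),np.sin(a),0]);x=np.array([0,0,-1.]);y=np.cross(z,x)
    q=Rn.from_matrix(np.c_[x,y,z]).as_quat();return [q[3],q[0],q[1],q[2]]
def st(): return status.get_state()
def F(): return np.array(st()["contact_force"])
E
python3 - <<'E'
from h import *
np.set_printoptions(precision=3,suppress=True)
s=st();q=s["ee_rot"];m=Rn.from_quat([q[1],q[2],q[3],q[0]]).as_matrix();print("jaw",m[:,2],"x",m[:,0])
c=eyes.read_camera("wrist");T=np.array(c["T"]);print("cam in tool",m.T@(T[:3,3]-s["ee_pos"]),"\n",m.T@T[:3,:3],c["K"])
for a in np.arange(-180,180,30):
    r=[solve_ik(p,quat(np.radians(a))) for p in ([425,-250,70],[520,60,100])]
    print(a,[None if k is None else np.round(k[5],2) for k in r])
E
```

```text
jaw [ 0.384 -0.923  0.   ] x [ 0. -0. -1.]
cam in tool [-141.97    64.89    -0.412] 
 [[-0.001 -0.257  0.966]
 [-0.    -0.966 -0.257]
 [ 1.    -0.     0.001]] [[310.907   0.    255.237]
 [  0.    310.907 188.669]
 [  0.      0.      1.   ]]
-180 [np.float64(-2.37), np.float64(-1.71)]
-150 [np.float64(-2.89), np.float64(-2.23)]
-120 [np.float64(2.87), np.float64(-2.75)]
-90 [np.float64(2.34), np.float64(3.01)]
-60 [np.float64(1.82), np.float64(2.48)]
-30 [np.float64(1.3), np.float64(1.96)]
0 [np.float64(0.77), np.float64(1.44)]
30 [np.float64(0.25), np.float64(0.91)]
60 [np.float64(-0.27), np.float64(0.39)]
90 [np.float64(-0.8), np.float64(-0.14)]
120 [np.float64(-1.32), np.float64(-0.66)]
150 [np.float64(-1.84), np.float64(-1.18)]
```

Run:
```python
from h import *
np.set_printoptions(precision=1,suppress=True)
bot.move_to([500,70,270],quat(np.radians(78)))
c=eyes.read_camera("wrist");save(c,"w_ch.png",s=1.5)
for t in ["channel","end_stop","fitted_rest","rod_rest","tumbler_clear"]:
    for d in spotter.trace(c,t)[:2]:
        p=d["point"];pts=np.argwhere(d["region"])[:,::-1].astype(np.float32)
        W=np.array([px2w(x,c,46)[:2] for x in cv2.boxPoints(cv2.minAreaRect(pts))])
        print(t,round(d["score"],2),np.array(p),px2w(p,c,46)[:2],"box z46",W.tolist())
np.savez("ch.npz",T=c["T"],K=c["K"],px=c["pixels"])
c=eyes.read_camera("top");np.savez("top.npz",T=c["T"],K=c["K"],px=c["pixels"])
bot.move_to([400,-250,270],quat(np.radians(90)))
c=eyes.read_camera("wrist");save(c,"w_rr.png",s=1.5)
np.savez("rr.npz",T=c["T"],K=c["K"],px=c["pixels"])
for d in spotter.trace(c,"rod_rest"):
    p=d["point"];print("rr",round(d["score"],2),np.array(p),px2w(p,c,0)[:2],px2w(p,c,104)[:2])
print(st()["time_s"])
```

```text
channel 0.97 [274.2 160.3] [502.7  92. ] box z46 [[431.2069223801224, -44.788838000694994], [498.48622360798066, 269.09100394108896], [576.8215886237298, 263.459234412705], [505.8009742041428, -68.00917963568969]]
end_stop 0.69 [400.6 162.4] [536.7 238.7] box z46 [[563.8101996609114, 207.10621947110752], [485.1218771260024, 222.40646106413166], [497.12094181592494, 262.1463202469549], [576.7062214798857, 249.11228519340492]]
fitted_rest 0.95 [274.9 162.7] [505.7  92.2] box z46 [[432.70546351449065, -45.54998995394516], [497.4622734380141, 268.99552785010076], [574.730615628526, 264.0717716849586], [506.5726482821531, -67.88554965610254]]
rod_rest 0.98 [ 13.1 151.2] [ 427.4 -207.3] box z46 [[417.36692321013203, -219.33514442655684], [423.5211016236784, -190.62045698745868], [443.59463434815206, -199.11699924784114], [437.3477607611593, -228.26743726486603]]
rod_rest 0.69 [146.   42.7] [347.4 -18.7] box z46 [[323.79425242691735, -45.88421456717887], [336.5588587254865, 13.634388460443532], [378.0343996313622, 1.6947491526012755], [364.8444513315471, -59.82090112067198]]
tumbler_clear 0.76 [244.   42.3] [369.3  85.1] box z46 [[373.1631143212569, 43.468802197217435], [331.0349022980138, 81.59003521587164], [364.7247480822184, 127.3608335089917], [408.9960965522771, 90.32627300270036]]
rr 0.98 [457.7 119.8] [353.1  12.9] [348.6 -53.2]
rr 0.89 [265.1  74.9] [ 298.3 -237. ] [ 307.6 -240. ]
rr 0.72 [261.1 185.1] [ 440.4 -241.2] [ 413.9 -243.2]
4.8833
```

View pics/w_ch.png

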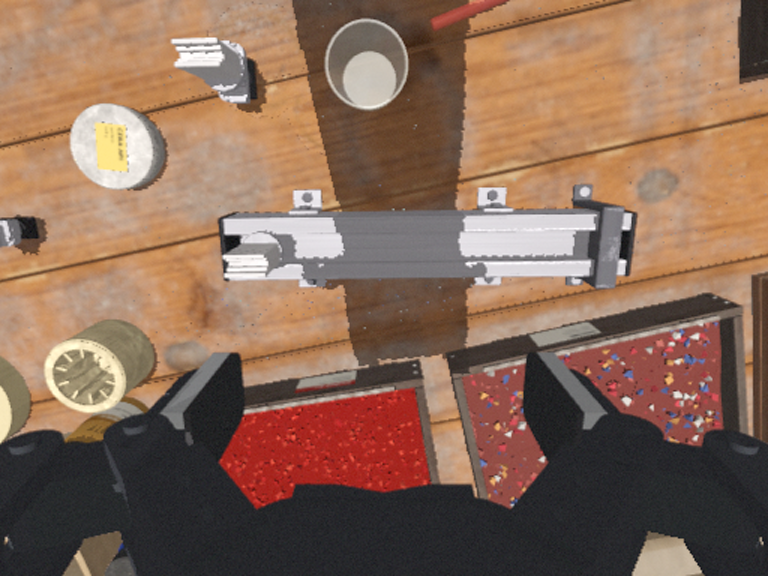

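View pics/w_rr.png

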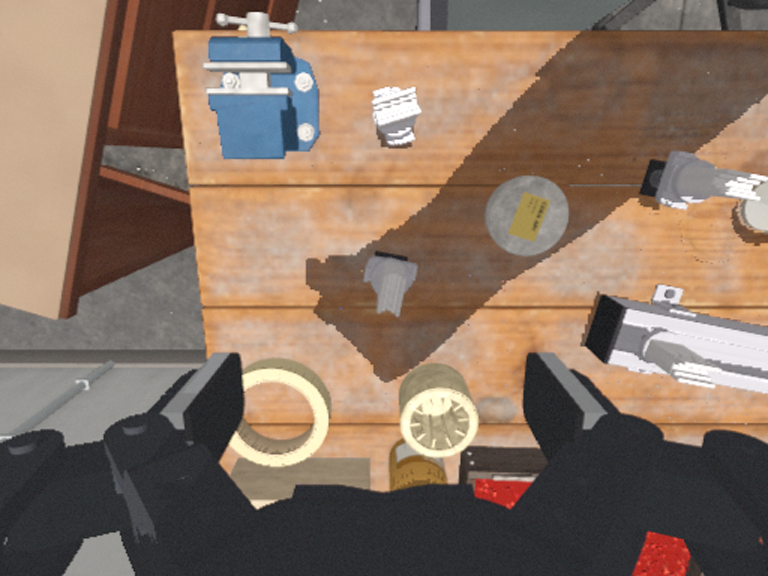

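The target A is the rest at (261,187) in the native wrist picture: silver head, black foot, standing alone in the shadow. B at (265,75) and C at (458,120) are nearer the base. I'll go over it for an enlarged crop.

Run:
```python
from h import *
np.set_printoptions(precision=1,suppress=True)
z=np.load("rr.npz");print("head top",px2w([260,203],z,104)[:2],"foot",px2w([261,172],z,2)[:2])
p=px2w([260,203],z,104)
bot.move_to([p[0],p[1],210],quat(np.radians(90)))
c=eyes.read_camera("wrist");np.savez("rr2.npz",T=c["T"],K=c["K"],px=c["pixels"])
u=w2px([p[0],p[1],104],c).astype(int);print(u)
save(c,"w_rr2.png",(int(u[0])-60,int(u[1])-50,130,100),6)
print(u-[60,50])
```

```text
head top [ 433.  -244.3] foot [ 421.7 -241.5]
[253 187]
[193 137]
```

View pics/w_rr2.png

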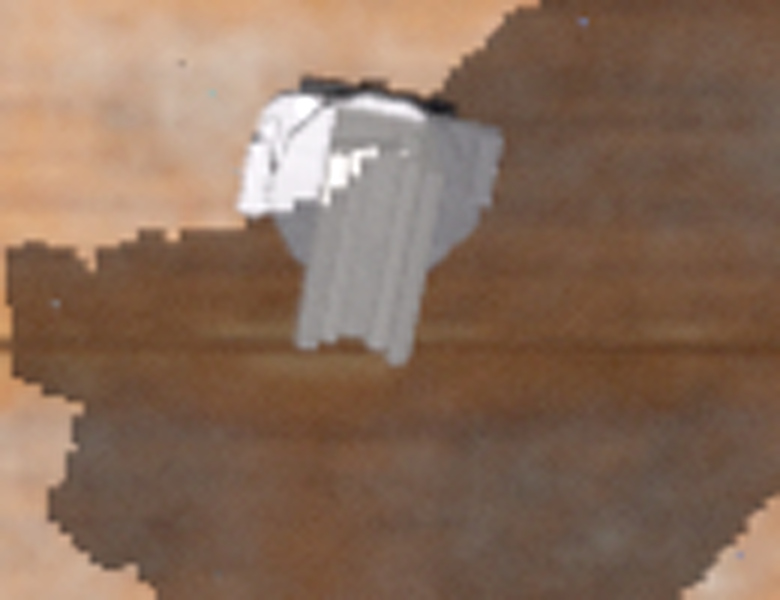

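Run:
```python
from h import *
np.set_printoptions(precision=1,suppress=True)
z=np.load("rr2.npz")
f=lambda x,y:[193+(x-2.5)/6,137+(y-2.5)/6]
print("top",px2w(f(368,249),z,104)[:2],"far edge",px2w(f(353,353),z,104)[:2],"foot edge",px2w(f(378,97),z,4)[:2])
z=np.load("ch.npz")
from numpy.linalg import norm
# lip inner/outer edges in channel view -> sub-pixel profile
g=cv2.cvtColor(z["px"],cv2.COLOR_RGB2GRAY).astype(int)
for col in (175,215,250,290,330,370): print(col,list(g[138:192,col]))
im=cv2.resize(z["px"][130:200,140:430,::-1],None,fx=2.75,fy=5,interpolation=cv2.INTER_CUBIC);cv2.imwrite("pics/ch_crop.png",im)
```

```text
top [ 424.8 -243.7] far edge [ 439.5 -245.7] foot edge [ 418.6 -242.1]
175 [np.int64(158), np.int64(157), np.int64(153), np.int64(141), np.int64(126), np.int64(121), np.int64(123), np.int64(179), np.int64(224), np.int64(219), np.int64(219), np.int64(220), np.int64(219), np.int64(218), np.int64(220), np.int64(219), np.int64(152), np.int64(203), np.int64(227), np.int64(230), np.int64(230), np.int64(229), np.int64(229), np.int64(228), np.int64(170), np.int64(140), np.int64(143), np.int64(144), np.int64(144), np.int64(144), np.int64(144), np.int64(165), np.int64(226), np.int64(226), np.int64(233), np.int64(245), np.int64(253), np.int64(253), np.int64(253), np.int64(201), np.int64(233), np.int64(255), np.int64(216), np.int64(154), np.int64(235), np.int64(245), np.int64(228), np.int64(225), np.int64(187), np.int64(162), np.int64(159), np.int64(160), np.int64(161), np.int64(160)]
215 [np.int64(173), np.int64(141), np.int64(86), np.int64(114), np.int64(122), np.int64(122), np.int64(122), np.int64(218), np.int64(216), np.int64(222), np.int64(224), np.int64(222), np.int64(221), np.int64(218), 
[... 3140 characters left out ...]
nt64(216), np.int64(217), np.int64(216), np.int64(215), np.int64(216), np.int64(218), np.int64(219), np.int64(244), np.int64(213), np.int64(214), np.int64(218), np.int64(222), np.int64(219), np.int64(217), np.int64(218), np.int64(222), np.int64(218), np.int64(220), np.int64(219), np.int64(217), np.int64(216), np.int64(218), np.int64(218), np.int64(216), np.int64(219), np.int64(210), np.int64(148), np.int64(118), np.int64(124), np.int64(224), np.int64(232), np.int64(220), np.int64(216), np.int64(215), np.int64(216), np.int64(216), np.int64(220), np.int64(218), np.int64(219), np.int64(177), np.int64(162), np.int64(162), np.int64(162), np.int64(161), np.int64(160), np.int64(158), np.int64(154)]
```

View pics/ch_crop.png

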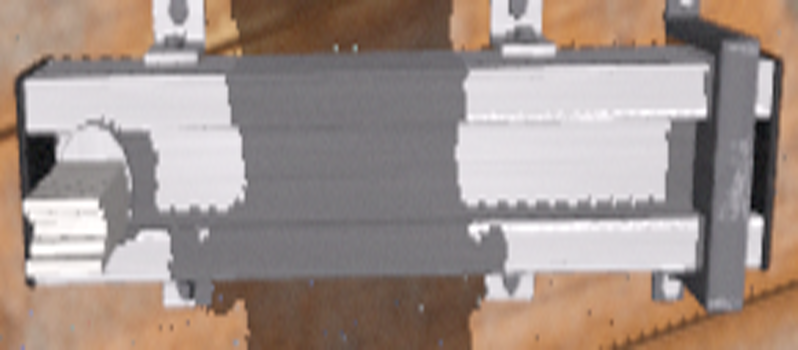

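Run:
```python
from h import *
np.set_printoptions(precision=1,suppress=True)
z=np.load("ch.npz");print("cam",z["T"][:3,3])
C=[]
for col,a,b in ((175,144.8,186.3),(290,143.6,184.8),(330,143,184),(370,142.5,183.8)):
  for zz in (40,46,52):
    A=px2w([col,a],z,zz);B=px2w([col,b],z,zz);print(col,zz,((A+B)/2)[:2],np.linalg.norm(A-B),end=" | ")
    if zz==46:C.append((A+B)[:2]/2)
  print()
C=np.array(C);d=np.polyfit(C[:,1],C[:,0],1);print("x=%.4f*y+%.2f angle"%tuple(d),90-np.degrees(np.arctan(d[0])))
g=lambda x,y:[140+(x-1)/2.75,130+(y-2.5)/5]
for z0 in (46,62): print("stop -y edge",z0,px2w(g(708,140),z,z0)[:2],px2w(g(720,45),z,z0)[:2],px2w(g(708,305),z,z0)[:2],px2w(g(758,40),z,z0)[:2])
print("rail ends",px2w(g(25,75),z,46)[:2],px2w(g(772,60),z,46)[:2],px2w(g(770,265),z,46)[:2],px2w(g(22,280),z,46)[:2])
```

```text
cam [436.4  83.3 411.8]
175 40 [485.3 -27. ] 51.2677270620406 | 175 46 [484.5 -25.2] 50.440462177929284 | 175 52 [483.7 -23.4] 49.61319729381808 | 
290 40 [512.9 109.9] 50.681753004342426 | 290 46 [511.6 109.4] 49.86394349866732 | 290 52 [510.4 109. ] 49.04613399299221 | 
330 40 [522.2 157.4] 50.44957434226657 | 330 46 [520.8 156.2] 49.63551131151794 | 330 52 [519.4 155. ] 48.82144828076931 | 
370 40 [531.9 204.9] 50.9186711042023 | 370 46 [530.4 202.9] 50.09703864721542 | 370 52 [528.8 200.9] 49.27540619022849 | 
x=0.2010*y+489.55 angle 78.63729595888321
stop -y edge 46 [529.9 235.2] [508.5 242.2] [570.6 231.3] [510.8 258.1]
stop -y edge 62 [525.8 228.5] [505.4 235.3] [564.7 224.9] [507.5 250.5]
rail ends [453.4 -48.4] [516.7 263.6] [566.2 259. ] [500.8 -64.4]
```

Run:
```python
from h import *
np.set_printoptions(precision=2,suppress=True)
q=quat(np.radians(81.3))
bot.gripper_to(0.6,f_grip=60)
bot.move_to([426,-243.6,140],q)
bot.line_to([426,-243.6,67.5],velocity=80)
print(F())
bot.gripper_to(0.0,f_grip=60)
s=st();print("grip",s["grip_width"],F(),s["ee_pos"])
bot.line_to([426,-243.6,130],velocity=100);print(F(),st()["grip_width"],st()["time_s"])
q2=quat(np.radians(78.6))
bot.move_to([522,161,160],q2);bot.wait(.3)
print("hover",F(),st()["ee_pos"],st()["time_s"])
c=eyes.read_camera("wrist");save(c,"hold.png",s=1.5);np.savez("hold.npz",T=c["T"],K=c["K"],px=c["pixels"])
```

```text
[-0.6   0.23 -0.34]
grip 0.17706168986083778 [0.   0.29 1.16] [ 426.18 -243.78   67.78]
[-0.63  1.02 -0.79] 0.1769097923469038 8.3667
hover [ 0.12  0.25 -1.44] [522.14 160.42 159.98] 10.2083
```

View pics/hold.png

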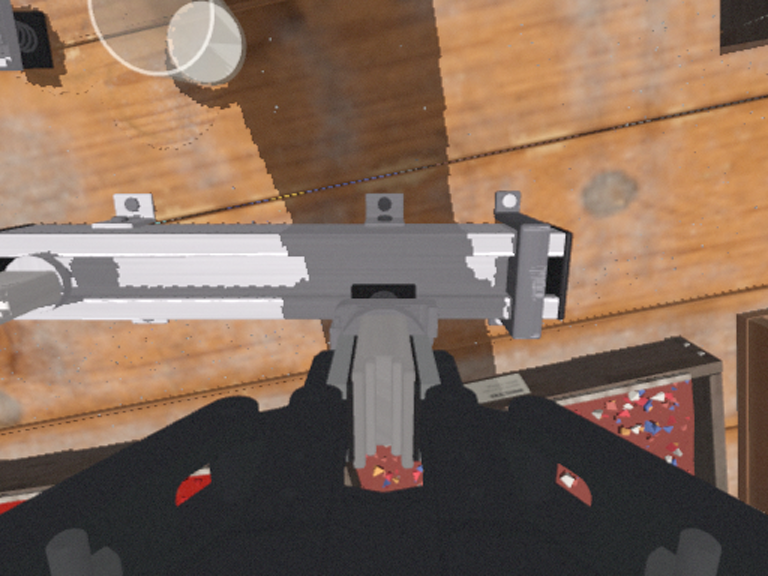

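The picture shows the rest gripped squarely: foot edge at about (256,190) and head between the pads. Rail lips run from row 154 to row 213. Now I'll compare the foot and the slot within this one picture.

Run:
```python
from h import *
np.set_printoptions(precision=1,suppress=True)
z=np.load("hold.npz");g=cv2.cvtColor(z["px"],cv2.COLOR_RGB2GRAY).astype(int)
print("cam",z["T"][:3,3])
for c in (140,215,310,325): print(c,' '.join(map(str,g[145:220,c])))
print("foot col256",' '.join(map(str,g[180:205,256])))
print("foot row194",' '.join(map(str,g[194,225:290])))
A=px2w([256,189.5],z,96.5);B=px2w([256,189.5],z,92.5);print("foot edge",A[:2],B[:2], "tcp 522.14 160.42; expected edge at",522.14-9.5*np.sin(np.radians(78.6)))
```

```text
cam [458.2 173.7 302. ]
140 169 165 162 160 138 123 122 122 126 123 114 202 216 213 220 225 223 222 222 221 221 222 220 220 255 221 221 226 227 224 224 224 225 225 223 223 222 219 220 225 223 224 222 220 222 220 152 123 122 122 125 122 114 149 203 242 231 223 222 221 220 220 220 219 221 217 217 200 172 167 168 168 169 170 167
215 80 81 82 79 98 113 110 111 112 111 110 123 120 119 123 127 126 124 124 124 126 124 121 123 122 123 122 127 120 126 124 122 124 126 121 121 123 120 122 125 124 124 122 124 124 123 122 122 126 122 119 115 112 117 119 123 123 128 124 122 123 126 121 125 121 121 122 114 91 88 90 83 84 83 81
310 151 144 140 123 128 124 125 125 123 118 115 126 121 121 118 118 120 120 120 120 121 121 124 119 120 127 162 170 169 166 129 119 124 121 120 120 118 118 120 122 118 121 119 120 125 122 123 123 124 120 122 115 111 116 118 122 117 119 121 119 120 122 122 121 123 123 124 102 90 85 81 84 86 82 78
325 160 158 156 121 122 122 128 126 128 126 156 217 223 216 219 219 221 219 220 218 220 220 221 238 255 210 219 224 224 221 220 223 226 222 222 223 222 220 221 221 219 178 131 119 121 121 120 122 121 122 123 115 112 115 123 122 121 119 119 120 116 120 120 123 123 122 124 114 113 113 113 136 145 147 149
foot col256 121 125 124 121 124 123 123 123 123 74 35 31 31 35 61 59 65 64 60 102 111 109 113 112 114
foot row194 125 124 125 126 124 124 123 124 115 49 29 31 26 23 24 32 34 25 28 30 25 32 29 33 28 31 31 49 58 58 58 61 59 56 49 39 35 34 30 29 33 32 36 28 30 28 28 32 32 27 33 50 91 123 121 119 121 119 121 122 124 122 121 121 120
foot edge [512.8 163.1] [513.8 162.9] tcp 522.14 160.42; expected edge at 512.8274238410936
```

Run:
```python
from h import *
np.set_printoptions(precision=1,suppress=True)
z=np.load("hold.npz")
n=np.array([.9803,-.1975])
for zz in (40,44,48,52):
  for c,a,b,i,j in ((140,155.6,212.3,169.4,198.2),(325,155.2,211.9,168.9,197.8)):
    P=[px2w([c,r],z,zz)[:2]@n for r in (a,b,i,j)]
    print(zz,c,"W %.1f w %.1f  mid outer %.1f inner %.1f"%(P[1]-P[0],P[3]-P[2],(P[0]+P[1])/2,(P[2]+P[3])/2),end=' | ')
  print()
print("tcp",np.array([522.14,160.42])@n,"foot centre (edge)",px2w([255,189.5],z,92.5)[:2]@n+9.5)
o=np.load("ch.npz")
for zz in (40,44,48,52): print(zz,[np.round((px2w([c,a],o,zz)+px2w([c,b],o,zz))[:2]@n/2,1) for c,a,b in ((175,144.8,186.3),(290,143.6,184.8),(370,142.5,183.8))])
```

```text
40 140 W 50.8 w 25.8  mid outer 481.3 inner 480.7 | 40 325 W 50.8 w 25.9  mid outer 481.1 inner 480.5 | 
44 140 W 50.0 w 25.4  mid outer 480.2 inner 479.7 | 44 325 W 50.0 w 25.5  mid outer 480.1 inner 479.5 | 
48 140 W 49.3 w 25.0  mid outer 479.2 inner 478.6 | 48 325 W 49.2 w 25.1  mid outer 479.1 inner 478.5 | 
52 140 W 48.5 w 24.6  mid outer 478.2 inner 477.6 | 52 325 W 48.5 w 24.7  mid outer 478.1 inner 477.5 | 
tcp 480.170892 foot centre (edge) 481.0424147408749
40 [np.float64(481.0), np.float64(481.1), np.float64(481.0)]
44 [np.float64(480.3), np.float64(480.3), np.float64(480.2)]
48 [np.float64(479.5), np.float64(479.6), np.float64(479.5)]
52 [np.float64(478.8), np.float64(478.8), np.float64(478.7)]
```

```bash
cat >> h.py <<'E'
n=np.array([.9803,-.1975]);u=np.array([.1975,.9803])
A0=78.6
def go(nn,uu,z,v=30):
    p=n*nn+u*uu; bot.line_to([p[0],p[1],z],velocity=v)
def loc(f): f=np.asarray(f); return np.array([f[:2]@n,f[:2]@u,f[2]])
E
python3 - <<'E'
from h import *
np.set_printoptions(precision=2,suppress=True)
uu=np.array([522,161])@u; nn=479.3; print("u",uu)
go(nn,uu,125,60); bot.wait(.3); f0=np.mean([F() for _ in range(3)],0); print("bias",loc(f0))
np.save("f0.npy",f0)
z=125;log=[]
while z>62:
    z-=2 if z>96 else .7
    go(nn,uu,z,20); f=loc(F()-f0); log.append((round(st()["ee_pos"][2],1),*np.round(f,1)))
    if f[2]>1.5 or abs(f[:2]).max()>4: break
bot.wait(.2);print(log[-14:],len(log));print(loc(F()-f0),loc([*st()["ee_pos"]]),st()["time_s"])
E
```

```text
u 260.9233
bias [-0.02 -0.06 -0.13]
[(np.float64(85.8), np.float64(0.2), np.float64(0.3), np.float64(-0.7)), (np.float64(85.2), np.float64(0.7), np.float64(0.5), np.float64(-0.7)), (np.float64(84.5), np.float64(0.5), np.float64(0.1), np.float64(-1.8)), (np.float64(83.7), np.float64(-0.7), np.float64(0.1), np.float64(-0.7)), (np.float64(83.0), np.float64(0.6), np.float64(-0.1), np.float64(-1.1)), (np.float64(82.3), np.float64(-0.3), np.float64(0.0), np.float64(-2.0)), (np.float64(81.6), np.float64(0.3), np.float64(0.4), np.float64(-0.6)), (np.float64(80.9), np.float64(0.4), np.float64(0.9), np.float64(-1.7)), (np.float64(80.3), np.float64(0.1), np.float64(0.6), np.float64(-0.4)), (np.float64(79.5), np.float64(0.4), np.float64(0.3), np.float64(-1.5)), (np.float64(78.9), np.float64(-0.0), np.float64(0.4), np.float64(-1.1)), (np.float64(78.4), np.float64(-1.3), np.float64(-0.2), np.float64(1.2)), (np.float64(77.6), np.float64(0.3), np.float64(-0.7), np.float64(0.8)), (np.float64(76.9), np.float64(-0.0), np.float64(0.5), np.float64(2.0))] 41
[0.39 0.35 0.52] [479.41 260.96  76.9 ] 21.7417
```

```bash
cat >> h.py <<'E'
f0=np.array([0,0,-1.2])
def FA(k=4):
    r=[]
    for _ in range(k): bot.wait(.02); r.append(F()-f0)
    return loc(np.mean(r,0))
E
python3 - <<'E'
from h import *
np.set_printoptions(precision=1,suppress=True)
uu=260.92; nn=479.3
for z in [74,72,70,68.5,67.5,67,66.5,66,65.5,65,64.5,64,63.5]:
    go(nn,uu,z,25); f=FA(); print(z,round(st()["ee_pos"][2],2),f)
    if f[2]>9.5 or abs(f[:2]).max()>5: break
print(loc(st()["ee_pos"]),st()["time_s"])
E
```

```text
74 74.0 [0.1 0.1 3.8]
72 72.05 [0.1 0.5 4.1]
70 70.07 [ 0.8 -0.1  5. ]
68.5 68.56 [0.5 0.4 5.6]
67.5 67.55 [ 0.3 -0.3  5.5]
67 67.02 [0.7 0.1 6. ]
66.5 66.57 [ 0.6 -0.1  6.3]
66 66.08 [0.2 0.2 6.3]
65.5 65.77 [ 0.2 -0.   7.5]
65 65.75 [-1.7 -0.6 11.8]
[479.5 261.   65.7] 24.9167
```

Run:
```python
from h import *
np.set_printoptions(precision=1,suppress=True)
uu=260.92; nn=479.3
go(nn,uu,70.8,25); E=[]
for s in (1,-1):
    d=0
    while d<4:
        d+=.5 if d>=1 else 1
        go(nn+s*d,uu,70.8,25); f=FA(3)
        if abs(f[0])>2.5: break
    E.append(loc(st()["ee_pos"])[0]); print(s,d,f,E)
    go(nn,uu,70.8,25)
print(np.mean(E),st()["time_s"])
```

```text
1 2.0 [-4.1  0.1  5.8] [np.float64(480.82444554882375)]
-1 2.5 [ 4.8 -0.   3.1] [np.float64(480.82444554882375), np.float64(477.3558159870906)]
479.09013076795713 27.9
```

Run:
```python
from h import *
np.set_printoptions(precision=2,suppress=True)
uu=260.92; N0=479.6; e=.5
go(479.1,uu,66.8,25);print(FA(2))
for t in (15,30,45,60,70,78,84,88,90):
    r=np.radians(t); p=n*(N0-e*np.cos(r))+u*(uu+e*np.sin(r))
    bot.line_to([p[0],p[1],66.8],velocity=30,frame=quat(np.radians(A0-t)))
    f=FA(2);s=st();print(t,f,"Mz",round(s["torque"][2],2),loc(s["ee_pos"]),round(s["time_s"],1))
    if abs(f[:2]).max()>7 or f[2]>12 or abs(s["torque"][2])>.6: break
```

```text
[-0.45 -0.07  6.14]
15 [-0.4   0.09  6.08] Mz 0.01 [479.03 261.07  66.87] 28.7
30 [-0.53  0.45  6.17] Mz 0.03 [479.14 261.2   66.85] 29.1
45 [-0.25 -0.31  6.04] Mz -0.04 [479.27 261.28  66.86] 29.6
60 [0.2  0.09 6.35] Mz -0.09 [479.34 261.35  66.82] 30.0
70 [ 0.57 -0.26  6.  ] Mz -0.0 [479.41 261.39  66.84] 30.4
78 [-0.21 -0.2   6.16] Mz -0.03 [479.48 261.41  66.84] 30.7
84 [-0.75 -0.03  6.58] Mz -0.02 [479.56 261.42  66.84] 31.0
88 [-0.02 -0.37  6.15] Mz -0.01 [479.56 261.41  66.82] 31.3
90 [-0.23  0.43  6.01] Mz -0.03 [479.56 261.41  66.8 ] 31.6
```

Run:
```python
from h import *
np.set_printoptions(precision=2,suppress=True)
uu=261.42
for z in (69,70,70.7,71.2,71.7,72.2,72.7):
    go(479.6,uu,z,25); f=FA(3); print(z,st()["ee_pos"][2].round(2),f)
    if f[2]<2 or abs(f[:2]).max()>4: break
# feel sideways
E=[]
for s in (1,-1):
    d=.5
    while d<3:
        d+=.5; go(479.6+s*d,uu,z-.3,25); f=FA(3)
        if abs(f[0])>2.5: break
    E.append(loc(st()["ee_pos"])[0]); print(s,d,f,E)
    go(479.6,uu,z-.3,25)
print(np.mean(E),FA(3),st()["time_s"])
```

```text
69 69.04 [0.13 0.17 6.04]
70 69.97 [-0.45 -0.06  4.68]
70.7 70.69 [0.2  0.51 4.34]
71.2 71.16 [0.17 0.04 4.92]
71.7 71.69 [-0.35 -0.24  4.92]
72.2 71.82 [ 1.89  0.41 -0.81]
1 1.5 [-3.28 -0.67  2.54] [np.float64(480.7690234069779)]
-1 1.0 [ 3.26 -0.2  -2.97] [np.float64(480.7690234069779), np.float64(478.79371291995903)]
479.78136816346847 [-1.08  0.04 -0.11] 34.8
```

Run:
```python
from h import *
np.set_printoptions(precision=2,suppress=True)
N=479.8;z=71.5
for uu in (265,275,285,295,302,306):
    go(N,uu,z,30); f=FA(2); print(uu,f)
    if abs(f[:2]).max()>5: break
else:
    while uu<320:
        uu+=.7; go(N,uu,z,15); f=FA(3); print(round(uu,1),loc(st()["ee_pos"])[1].round(2),f)
        if f[1]<-4.5 or abs(f[0])>5: break
    bot.wait(.4); print(FA(3),loc(st()["ee_pos"]))
print(st()["time_s"])
```

```text
265 [0.18 0.19 2.16]
275 [0.43 1.56 4.67]
285 [-0.09  0.75  4.23]
295 [-0.21  0.97  4.13]
302 [0.61 0.68 4.67]
306 [-0.4   0.83  4.56]
306.7 306.62 [-0.09 -0.08  4.41]
307.4 307.34 [ 0.02 -1.49  4.35]
308.1 308.13 [-0.1  -1.11  4.69]
308.8 308.84 [ 0.07 -0.61  4.56]
309.5 309.55 [ 0.33 -0.9   4.64]
310.2 310.24 [ 0.53 -0.89  4.48]
310.9 310.96 [ 0.01 -0.89  5.13]
311.6 311.63 [-0.32 -0.63  5.05]
312.3 312.34 [ 0.18 -0.72  4.  ]
313.0 313.04 [-0.15 -0.38  4.83]
313.7 313.74 [ 0.44 -1.03  4.8 ]
314.4 314.43 [ 0.2  -0.62  4.95]
315.1 315.14 [ 0.07 -1.22  4.68]
315.8 315.84 [ 0.26 -0.79  4.51]
316.5 316.19 [-0.76 -4.35  4.91]
317.2 316.35 [-0.7  -7.56  6.26]
[-0.7  -7.96  6.28] [479.83 316.35  71.5 ]
42.6333
```

Run:
```python
from h import *
np.set_printoptions(precision=2,suppress=True)
go(479.8,316.3,71.5,15);go(479.8,316.3,71.8,15);print(FA(3))
bot.gripper_to(0.5);bot.wait(.2);print(FA(3),st()["grip_width"])
go(479.8,316.3,190,60);bot.wait(.3);print(st()["time_s"])
go(479.8,290,190,80)
c=eyes.read_camera("wrist");save(c,"end.png",s=1.5);np.savez("end.npz",T=c["T"],K=c["K"],px=c["pixels"])
```

```text
[ 0.07 -3.69  4.42]
[-0.02 -0.18  1.13] 0.4947883481175533
46.225
```

View pics/end.png

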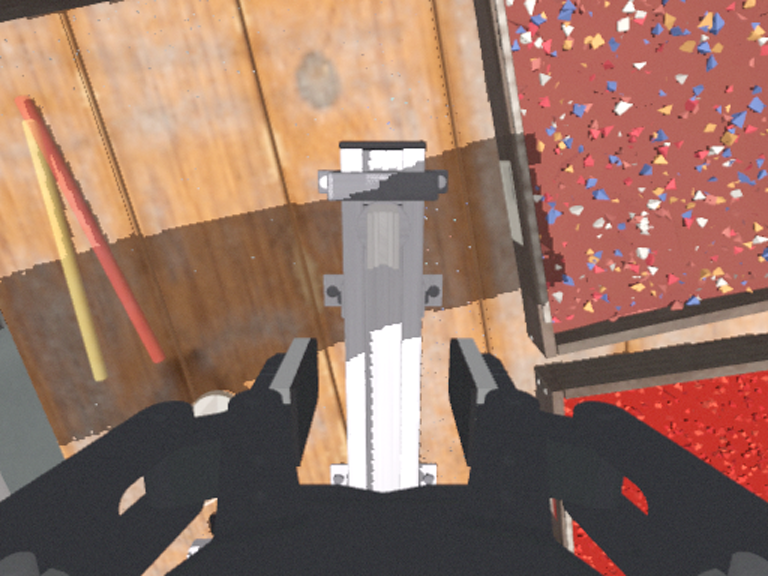

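The picture shows the rest upright, square and released, with its collar at about (384,203) against the stop's lower edge at row 200. The robot is clear of it, so I'm handing in.

```bash
python3 -c "
from h import *
order.job_done();print(st()['time_s'])"
```

```text
the job is handed in; nothing more can be done
the job is handed in; nothing more can be done
```

The rod rest is caught in the channel, touching the end stop and released. I handed the job in at roughly 48 s on the robot's clock, and no verdict was reported.

- **Which rest:** I took the loose rest farthest from the base and gripped it at the head.
- **Insertion:** I lowered it lengthways through the slot. Its foot met the rail floor at a height that puts the rail about 8 mm above the bench. The spring then pressed as specified, and the collar's hard stop showed at about 12 N.
- **Turn and catch:** I backed off 1 mm and turned it 90° clockwise with almost no torque. Easing up, it caught at the expected height, 4 mm below the standing level less spring. I centred it by feeling both sides of the slot.
- **Slide:** It slid with about 1 N of drag and touched the stop about 3 mm past the camera estimate. It bore on the stop with about 7 N, which I eased to about 3 N before letting go.
- **Last checks:** The final wrist picture shows it upright, square and against the stop, with the gripper clear.
- **Not checked:** I didn't measure its final pose or look again at the tin and mould after release. The arm's path kept clear of them.
- **Disagreements:** The first force zero was about 1 N off, so I corrected it. The camera and the feel differed by about 0.6 mm across the slot, and I went by feel.

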